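Stand the storage jars on the tray by height

TASK

Unpack the last storage jar from the carton and stand all four stoneware jars upright on the serving tray, one centred on each cork pad, in order of height: the tallest next to the black coffee press, the shortest at the end by the milk jug. Set each jar down gently, tip none of them over, and leave the coffee press, milk jug, pepper mill and salt bowl standing where they are.

Things in the scene. Friction and masses are not known exactly. Their poses are not given: they have to be found in the camera images.
- jar_xl: Grey stoneware storage jar, flat bamboo lid fixed on: the tallest of four. Upright cylinder 165 mm high with lid, 60 mm in diameter, under 0.6 kg, loose; grip its straight wall anywhere. Origin at the centre of its underside, z up; yaw is random. One of the two tallest jars starts in a carton cell, the other on the counter.
- jar_l: Grey stoneware storage jar, flat bamboo lid fixed on: the second tallest of four. Upright cylinder 135 mm high with lid, 56 mm in diameter, under 0.6 kg, loose; grip its straight wall anywhere. Origin at the centre of its underside, z up; yaw is random. One of the two tallest jars starts in a carton cell, the other on the counter.
- jar_m: Grey stoneware storage jar, flat bamboo lid fixed on: the third tallest of four. Upright cylinder 105 mm high with lid, 52 mm in diameter, under 0.6 kg, loose; grip its straight wall anywhere. Origin at the centre of its underside, z up; yaw is random. Starts standing on the counter.
- jar_s: Grey stoneware storage jar, flat bamboo lid fixed on: the shortest of four. Upright cylinder 75 mm high with lid, 48 mm in diameter, under 0.6 kg, loose; grip its straight wall anywhere. Origin at the centre of its underside, z up; yaw is random. Starts standing on the counter.
- tray: Low dark walnut serving tray, fixed, 120 mm (x) by 390 mm (y, its length). Origin at the centre of its underside, z up. Rim 6 mm thick, 20 mm high; a brass handle 39 mm high across each end. Four round cork pads, 80 mm in diameter, in a row along its length, centred at x = 0 and y = -138, -46, +46, +138 mm; their tops, where the jars stand, are 15 mm above the counter.
- carton: Open cardboard carton, fixed, 126 mm (x) by 370 mm (y), 120 mm high, walls 4 mm. Origin at the centre of its underside, z up. Two dividers make three cells, each 118 mm square, centred at y = -122, 0, +122 mm. What is in a cell stands at counter height, near the cell's middle. One cell holds a jar, the others an empty white cup each (75 mm high), not needed.
- press: Black coffee press (cafetiere), 213 mm high, 94 mm in diameter, with a handle on its +x side. Origin at the centre of its underside. Loose, 0.9 kg; stands on the counter just beyond one end of the tray (either end) and marks the tall end of the row. Not to be moved.
- jug: Small white milk jug, 80 mm high, 68 mm in diameter plus a handle on its +x side. Origin at the centre of its underside. Loose; stands just beyond the other end of the tray. Not to be moved.
- mill: Dark wooden pepper mill with a waist, 120 mm high, 52 mm in diameter at the foot. Origin at the centre of its underside. Loose, stands among the jars. Not to be moved.
- bowl: Small open terracotta salt bowl, 36 mm high, 68 mm in diameter. Origin at the centre of its underside. Loose, stands among the jars. Not to be moved.

How it is judged:
At the end, for the whole second after the job is handed in: Each jar stands upright (within 0.1 rad) and at rest on its own cork pad, its axis within 15 mm of the pad's centre both along and across the tray, and released; counted from the end where the coffee press stands the order is tallest, second tallest, third tallest, shortest (((y of press in the frame of tray above 0 m and x of jar_xl in the frame of tray between -0.015 and 0.015 m and y of jar_xl in the frame of tray between 0.123 and 0.153 m and x of jar_l in the frame of tray between -0.015 and 0.015 m and y of jar_l in the frame of tray between 0.031 and 0.061 m and x of jar_m in the frame of tray between -0.015 and 0.015 m and y of jar_m in the frame of tray between -0.061 and -0.031 m and x of jar_s in the frame of tray between -0.015 and 0.015 m and y of jar_s in the frame of tray between -0.153 and -0.123 m) or (y of press in the frame of tray below 0 m and x of jar_xl in the frame of tray between -0.015 and 0.015 m and y of jar_xl in the frame of tray between -0.153 and -0.123 m and x of jar_l in the frame of tray between -0.015 and 0.015 m and y of jar_l in the frame of tray between -0.061 and -0.031 m and x of jar_m in the frame of tray between -0.015 and 0.015 m and y of jar_m in the frame of tray between 0.031 and 0.061 m and x of jar_s in the frame of tray between -0.015 and 0.015 m and y of jar_s in the frame of tray between 0.123 and 0.153 m)) and z of each of jar_xl, jar_l, jar_m, jar_s in the frame of tray below 0.02 m and angle between each of jar_xl, jar_l, jar_m, jar_s's own z axis and vertical below 0.1 rad and linear speed of each of jar_xl, jar_l, jar_m, jar_s below 0.02 m/s and contact force between each of jar_xl, jar_l, jar_m, jar_s and the fingers below 0.1 N); the robot touches nothing.
It fails at once if the coffee press, milk jug, pepper mill or salt bowl is shifted by more than 30 mm or tipped over (distance of any of press, jug, mill, bowl from where it was at the start of the episode above 0.03 m or angle between any of press, jug, mill, bowl's own z axis and vertical above 0.4 rad).
It fails at once if a jar is tipped over (more than 40 degrees) (angle between any of jar_xl, jar_l, jar_m, jar_s's own z axis and vertical above 0.7 rad).
It fails at once if a jar is let fall from more than about 13 mm (faster than 0.5 m/s with no finger on it) ((linear speed of jar_xl above 0.5 m/s and contact force between jar_xl and the fingers below 0.01 N) or (linear speed of jar_l above 0.5 m/s and contact force between jar_l and the fingers below 0.01 N) or (linear speed of jar_m above 0.5 m/s and contact force between jar_m and the fingers below 0.01 N) or (linear speed of jar_s above 0.5 m/s and contact force between jar_s and the fingers below 0.01 N)).
It also fails if it takes over 128 s, if anything falls off the work surface, if the arm or the gripper's body presses on something with over 40 N, if the wrist force passes 120 N, or if a joint passes its speed limit or range.

ROBOT

A 6-joint arm with a two-finger parallel gripper is mounted at the origin on the work surface. World frame = base frame: x ahead of the robot, y to its left, z up, the work surface at z = 0. Lengths are in m, angles in rad, forces in N, time in s.
With the tool pointing down it reaches from about 0.275 to 0.85 m from the base axis. Payload 5.2 kg.
Tool frame: the origin (TCP) lies at the very end of the fingers, on their centre line; the grasp point (between the pads) lies 19 mm behind it; z points along the fingers, y is the line along which they close (so a half turn about z gives the same grasp; the last joint's range is limited). The gripper opens to 85 mm and grips with 20 to 120 N. Pads are 22 mm wide; open, the fingers measure 114 mm over their backs; the gripper's body (76 mm by 85 mm) begins 54 mm behind the grasp point. The pads swing forward as they close: fully open they stand 13 mm farther back than shut.
Start: joints at [0.9, 0.259, 1.535, -0, 1.348, -0.203], TCP at [0.248, 0.491, 0.231] pointing down, gripper open.
Joint ranges: [-3.14, 3.14], [-0.91, 2.08], [0.19, 2.58], [-1.22, 4.36], [0.22, 2.71], [-3.12, 3.12]. Speed limits (rad/s): [2.57, 2.57, 3.14, 3.14, 3.14, 3.14].

INTERFACE

Orientations are given as a unit quaternion [x, y, z, w].
In Python, from bench import ctrl gives the robot as it stands.
- The arm moves only by the tool hand_motion, called after "Request:" as name([rows], argument=value, ...), one row to a line, values as JSON. Schema: {"type":"object","properties":{"rows":{"type":"array","items":{"type":"array","items":{"type":"array","items":{"type":"number"},"minItems":6,"maxItems":6},"minItems":1,"maxItems":8},"minItems":1,"maxItems":1},"jaw":{"type":"number"},"squeeze":{"type":"number"},"only":{"type":"string"},"quiet":{"type":"boolean"},"lines":{"type":"string"}},"required":["rows"],"additionalProperties":false}. rows is a list that holds a single list of rows (three levels of brackets), with 1 to 8 rows, each of 6 numbers: dx, dy, dz in units of 100 mm, then a rotation vector rx, ry, rz in units of 0.05 rad; each row is the pose to reach, as a shift and turn from the pose commanded when the call began, along the tool's axes at that moment; what a row does not reach only later rows make up. A row lasts 1/8 s, in which the tool goes at most 0.0625 m and 0.188 rad, less where a joint would pass 70% of its speed; a pose out of reach is approached as far as the arm can. jaw is the finger opening in m, set as the call begins (left out keeps the last). The fingers move at their own pace and stop on an object; squeeze is the grip in N (left out, the last holds). Time passes only in rows, so rows that do not move let the fingers close. The tool returns the time, the measured TCP pose, the force, the opening and the grip force at its end. only (a regular expression) keeps the lines of the reply that match it, lines (a string "A,B") keeps lines A to B, and quiet returns only ok. Input that does not fit is refused with a message, and nothing moves.
- ctrl.state(): the state, without advancing time (a new reading comes with each control period).
- ctrl.read_camera(name): name is "scene" or "top" or "wrist"; returns a dict with "color" (420x560x3 uint8, blue, green, red), "camera_matrix" (3x3 intrinsics, pixels), "T" (4x4, takes a point from camera to world coordinates); the wrist camera has in their place "T_tool_cam" (4x4, takes a point from camera to tool coordinates, whose origin is the TCP and whose axes are the flange's). Camera axes: x right, y down, z forward; pixel columns grow to the right and rows downward; lengths in m; the calibration is good to about 2 mm. The wrist camera is an equidistant fisheye: a pixel r from the principal point sees the ray r / f radians off the axis. A picture is of the moment at which its call begins: read the wrist's pose just before it. There is no depth.
- ctrl.close_job(): hands the job in; it is judged then, once.
Trained networks look in a picture, given as the dict that the camera call returned (one of the last four; its "shot" number tells which), for a name from the list of things; names that differ only in an ending like _2 or _b are one class to them, and where a whole thing is asked for, a point or a joint stands for the part that bears it (a point fixed in the world has none). Each returns a list of dicts, best first, with "p" (0 to 1); they miss things now and then, are a little off and sometimes report something else, mostly with a low value. They report only what shows in the picture. A call takes as long as a camera call.
- ctrl.boxes_of(name, picture): "rect" ([left, top, width, height] in pixels, round what is visible of it).
- ctrl.regions_of(name, picture): "region" (420x560 bool, what is visible of it) and "rect" ([left, top, width, height] in pixels, round what is visible of it).
- ctrl.pinpoint(name, picture): "xy" ([column, row] in pixels: a listed point, or the origin of a listed thing).
The state is a dict: "clock": time; "qpos": joint angles; "qvel": joint speeds; "tau": joint torques, N m; "tcp_pos": TCP position; "tcp_rot": TCP orientation; "ft_force": force on the tool from outside, world axes, zero at the start; "wrist_torque": the same for the moment, N m; "finger_gap": finger opening in m; "finger_force": force on a finger pad.
Only numpy, scipy, OpenCV 4.12 (cv2) and the standard library are available. Lean on these libraries where they do the work, as an engineer would, in place of code of your own. Each camera call takes 0.05 s, during which the arm holds its last target. There are 200 camera calls.

## Working session

There is one attempt and no reset: what is moved stays moved. The work goes in short steps, Python scripts to look and compute and a tool call to move; the robot and the scene stay as the last step left them, time stands still between calls to the robot, and variables do not carry over. Pictures are saved under pics/ and viewed, at most 14 in all, crops included, and the job is handed in when it is done.

```bash
ls; mkdir -p pics; python3 - <<'E'
from bench import ctrl
import cv2,numpy as np
print(ctrl.state())
for c in("top","scene"):
    p=ctrl.read_camera(c); cv2.imwrite(f"pics/{c}0.png",p["color"]); print(c,p["camera_matrix"].round(1).tolist(),p["T"].round(3).tolist())
    for n in "jar_xl jar_l jar_m jar_s tray carton press jug mill bowl".split():
        print(n,[(d["xy"],round(d["p"],2)) for d in ctrl.pinpoint(n,p)[:3]],[(d["rect"],round(d["p"],2)) for d in ctrl.boxes_of(n,p)[:2]])
E
```

```text
pics
{'clock': 0.0, 'qpos': array([ 9.00215662e-01,  2.59342687e-01,  1.53607677e+00,  6.02950642e-06,
        1.34799087e+00, -2.02802836e-01]), 'qvel': array([ 1.11676963e-03, -5.11711805e-04,  2.77530577e-05,  1.00619341e-03,
       -9.36368436e-05,  1.67269481e-03]), 'tau': array([-4.16170551e-04, -4.46018922e+01, -2.90571874e+01,  3.88367857e-05,
        1.15370759e-02, -4.45369574e-05]), 'tcp_pos': array([0.24764563, 0.49050956, 0.23047739]), 'tcp_rot': array([ 2.31762851e-01,  9.72771893e-01, -8.22306628e-04, -3.87051837e-04]), 'ft_force': array([ 0.32932187, -0.00520209,  0.31378954]), 'wrist_torque': array([-0.02709802,  0.00682606, -0.01293462]), 'finger_force': 0.0, 'finger_gap': 0.08559195301318495}
top [[514.0, 0.0, 279.9], [0.0, 514.0, 219.6], [0.0, 0.0, 1.0]] [[-0.023, -0.996, 0.089, 0.418], [-1.0, 0.024, 0.011, -0.008], [-0.013, -0.089, -0.996, 1.344], [0.0, 0.0, 0.0, 1.0]]
jar_xl [([225.3, 242.5], 0.84)] [([201.1, 228.9, 32.9, 25.4], 0.6)]
jar_l [([443.4, 209.7], 0.91), ([336.9, 246.1], 0.64), ([413.0, 249.4], 0.56)] [([434.3, 193.1, 40.8, 31.3], 0.95), ([325.6, 234.
[... 1363 characters left out ...]
.5, 24.0, 29.4], 0.69)]
jar_s [([238.9, 247.7], 0.95), ([194.4, 293.4], 0.83), ([202.4, 332.6], 0.57)] [([185.4, 286.0, 32.7, 56.3], 0.81), ([178.8, 268.5, 24.0, 29.4], 0.69)]
tray [([322.2, 228.5], 0.62)] [([296.0, 178.0, 67.9, 101.2], 0.74), ([255.0, 110.5, 95.1, 99.0], 0.3)]
carton [([303.1, 171.9], 0.89)] [([253.5, 111.3, 94.6, 98.3], 0.76), ([188.5, 231.2, 28.0, 40.2], 0.54)]
press [] [([259.3, 229.8, 54.8, 79.4], 0.94), ([178.3, 268.0, 25.0, 29.6], 0.3)]
jug [([352.1, 178.4], 0.66)] [([343.8, 151.9, 28.8, 34.7], 0.81), ([190.4, 231.3, 25.6, 40.8], 0.56)]
mill [([203.0, 266.5], 0.74)] [([191.0, 233.1, 22.6, 38.4], 0.55)]
bowl [([252.6, 218.9], 0.73)] [([245.8, 203.8, 15.6, 16.7], 0.87)]
```

```bash
python3 - <<'E'
import cv2
for c,(x,y,w,h) in {"top":(70,110,420,180),"scene":(160,100,240,250)}.items():
    i=cv2.imread(f"pics/{c}0.png")[y:y+h,x:x+w]; s=1.9 if c=="top" else 2.4
    cv2.imwrite(f"pics/{c}0c.png",cv2.resize(i,None,fx=s,fy=s,interpolation=cv2.INTER_CUBIC))
E
```

```text
(no output)
```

View pics/top0c.png

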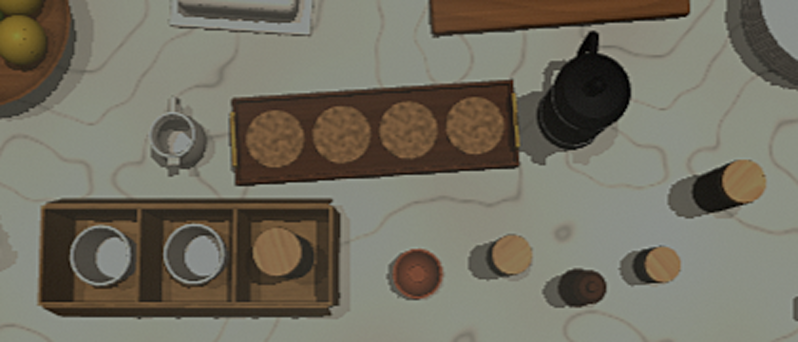

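View pics/scene0c.png

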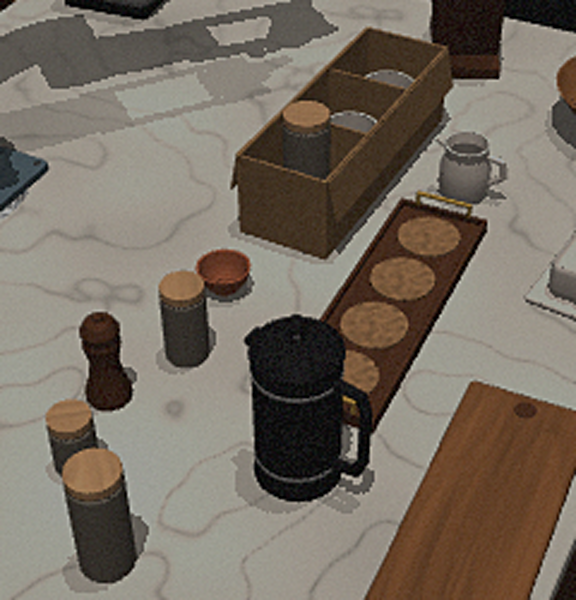

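The top view shows the tray with the press at its right (−y) end and the jug at its left. One jar stands in the right carton cell, lid at about (216,242) in the full image. Jars on the counter are at about (339,244), (418,250) and (461,206), with the mill at (378,261) and the bowl at (289,253). Next I'll segment the lids and pads and triangulate them.

```bash
cat > h.py <<'E'
import cv2,numpy as np
from bench import ctrl
def flood(img,x,y,t=14):
    b=cv2.medianBlur(img,3); m=np.zeros((img.shape[0]+2,img.shape[1]+2),np.uint8)
    cv2.floodFill(b,m,(int(x),int(y)),0,(t,)*3,(t,)*3,4|cv2.FLOODFILL_FIXED_RANGE|cv2.FLOODFILL_MASK_ONLY|(255<<8))
    m=cv2.morphologyEx(m[1:-1,1:-1],cv2.MORPH_CLOSE,np.ones((5,5))); m=cv2.morphologyEx(m,cv2.MORPH_OPEN,np.ones((3,3)))
    c=max(cv2.findContours(m,cv2.RETR_EXTERNAL,cv2.CHAIN_APPROX_NONE)[0],key=cv2.contourArea)
    return c
def ray(p,xy):
    K=p["camera_matrix"];T=p["T"]; d=T[:3,:3]@np.linalg.solve(K,[xy[0],xy[1],1.]); return T[:3,3],d/np.linalg.norm(d)
def atz(p,xy,z):
    o,d=ray(p,xy); return o+d*(z-o[2])/d[2]
def tri(a,b):
    A=0;B=0
    for o,d in(a,b):
        P=np.eye(3)-np.outer(d,d);A=A+P;B=B+P@o
    X=np.linalg.solve(A,B); return X,[np.linalg.norm((np.eye(3)-np.outer(d,d))@(X-o)) for o,d in(a,b)]
E
python3 - <<'E'
from h import *
seeds={"A":((461,206),(199,298)),"B":((418,250),(190,275)),"C":((339,244),(236,221)),"D":((216,242),(288,149))}
P=[ctrl.read_camera(c) for c in("top","scene")]
ov=[p["color"].copy() for p in P]
for k,s in seeds.items():
    e=[]
    for i in(0,1):
        c=flood(P[i]["color"],*s[i],t=30); cv2.drawContours(ov[i],[c],-1,(0,255,0),1); e.append(cv2.fitEllipse(c))
    X,r=tri(ray(P[0],e[0][0]),ray(P[1],e[1][0]))
    print(k,X.round(4),np.round(r,4),[np.round(q,1).tolist() for q in(e[0][0],e[0][1],e[1][1])],"diam top",np.mean(e[0][1])/514*(1.344-X[2]))
pads=[]
for s in((215,182),(250,181),(285,178),(320,176)):
    c=flood(P[0]["color"],*s,t=32); cv2.drawContours(ov[0],[c],-1,(0,255,0),1); e=cv2.fitEllipse(c); pads.append(atz(P[0],e[0],.015)); print("pad",pads[-1].round(4),np.round(e[1],1))
pads=np.array(pads); d=pads[0]-pads[3]; print("centre",pads.mean(0),"yaw",np.arctan2(d[1],d[0])-np.pi/2,"len",np.linalg.norm(d)/3)
a=cv2.resize(ov[0][120:280,180:480],None,fx=2.4,fy=2.4); b=cv2.resize(ov[1][120:330,160:310],None,fx=1.9,fy=1.83)
h=max(a.shape[0],b.shape[0]); a=cv2.copyMakeBorder(a,0,h-a.shape[0],0,0,0);cv2.imwrite("pics/ov.png",a);cv2.imwrite("pics/ov2.png",b)
E
```

```text
A [ 0.5513 -0.4228  0.1348] [0.0003 0.0003] [[461.4, 204.8], [21.4, 22.6], [17.2, 25.1]] diam top 0.05174021039770445
B [ 0.452  -0.3325  0.0746] [0.0002 0.0002] [[418.5, 248.9], [17.4, 18.5], [12.2, 19.4]] diam top 0.044261194816802026
C [ 0.4684 -0.1354  0.1059] [0.0002 0.0002] [[339.3, 243.5], [19.8, 21.4], [11.3, 18.3]] diam top 0.04954047311180573
D [0.4804 0.1468 0.1727] [0.003 0.003] [[217.7, 238.7], [25.5, 34.4], [10.0, 21.2]] diam top 0.06825949285621069
pad [0.6392 0.1766 0.015 ] [29.4 30.2]
pad [0.6529 0.0655 0.015 ] [ 37.1 168.4]
pad [ 0.6465 -0.0077  0.015 ] [30.  30.7]
pad [0.6529 0.0655 0.015 ] [ 37.1 168.4]
centre [0.64786823 0.07497794 0.015     ] yaw 0.12247836573329463 len 0.03730686786015794
```

View pics/ov.png

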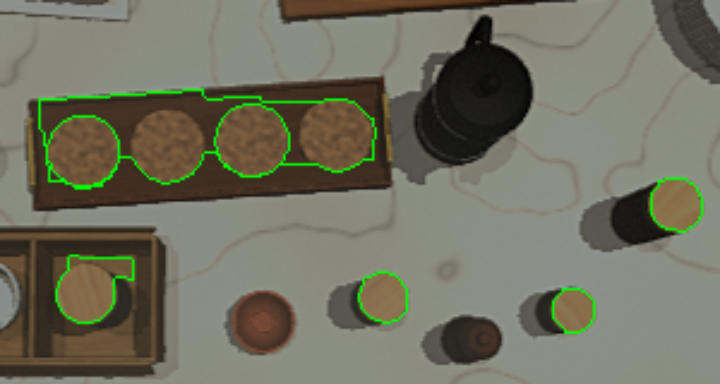

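Contours fit well: A is 135 mm high (jar_l), B 75 mm (jar_s), C 105 mm (jar_m), so the carton jar D is jar_xl. Pads 2 and 4 and lid D leaked; I'll redo those and find the obstacles.

```bash
python3 - <<'E'
from h import *
p=ctrl.read_camera("top"); g=cv2.cvtColor(cv2.medianBlur(p["color"],3),cv2.COLOR_BGR2GRAY).astype(float)
from scipy.optimize import minimize
gx=cv2.GaussianBlur(g,(0,0),1)
def circ(x,y,r):  # best circle by radial contrast
    a=np.linspace(0,2*np.pi,72,endpoint=False)
    def f(q):
        s=lambda rr: cv2.remap(gx.astype(np.float32),(q[0]+rr*np.cos(a)).astype(np.float32)[None],(q[1]+rr*np.sin(a)).astype(np.float32)[None],1)[0]
        return -np.mean(np.clip(s(q[2]-1.2)-s(q[2]+1.2),-15,15))
    b=min((minimize(f,[x+i,y+j,r],method="Nelder-Mead") for i in(-2,0,2) for j in(-2,0,2)),key=lambda o:o.fun); return b.x,-b.fun
L=[]
for s in((214.5,182.7),(250,181),(285,178),(320.5,176)):
    q,v=circ(*s,15.3); L.append(atz(p,q[:2],.015)); print("pad",q.round(1),round(v,1),L[-1].round(4))
L=np.array(L); d=L[0]-L[3]; u=(L*np.array([[1.5],[.5],[-.5],[-1.5]])).sum(0); yaw=np.arctan2(u[1],u[0])-np.pi/2
print("tray centre",L.mean(0).round(4),"yaw",yaw,"pitch",np.linalg.norm(d)/3)
for k in(-.138,-.046,.046,.138): print(k,(L.mean(0)[:2]+k*np.array([-np.sin(yaw),np.cos(yaw)])).round(4))
q,v=circ(215.5,242,13); print("xl",q.round(1),round(v,1),atz(p,q[:2],.165).round(4))
for n,xy in(("bowl",(289,253)),("mill top",(378,261))): print(n,atz(p,xy,.036 if n=="bowl" else .12).round(3))
print("mill base",atz(p,(371,257.7),0).round(3),"press top",atz(p,(70+592/1.9,110+85/1.9),.213).round(3),"jug",atz(p,(70+177/1.9,110+136/1.9),.08).round(3))
for n,c in (("carton",[(43,203),(336,203),(336,308),(43,308),(228,210),(232,300)]),): 
    for x,y in c: print(n,atz(p,(70+x/1.9,110+y/1.9),.12).round(3))
s=ctrl.state();print(cv2.Rodrigues(np.eye(3))[0].T)
from scipy.spatial.transform import Rotation as R
print(R.from_quat(s["tcp_rot"]).as_matrix().round(3))
E
```

```text
pad [214.4 182.8  14.9] 15.0 [0.6381 0.1763 0.015 ]
pad [250.  180.9  15. ] 15.0 [0.6409 0.083  0.015 ]
pad [284.2 178.2  15.4] 15.0 [ 0.6459 -0.0066  0.015 ]
pad [319.9 176.4  14.9] 15.0 [ 0.6484 -0.0998  0.015 ]
tray centre [0.6433 0.0382 0.015 ] yaw 0.038811685138657515 pitch 0.09210441536088243
-0.138 [ 0.6487 -0.0997]
-0.046 [ 0.6451 -0.0078]
0.046 [0.6415 0.0842]
0.138 [0.638  0.1761]
xl [215.2 242.7  13.1] 15.0 [0.4743 0.1553 0.165 ]
bowl [ 0.45  -0.014  0.036]
mill top [ 0.424 -0.224  0.12 ]
mill base [ 0.434 -0.227  0.   ] press top [ 0.659 -0.225  0.213] jug [0.634 0.295 0.08 ]
carton [0.546 0.456 0.12 ]
carton [0.537 0.085 0.12 ]
carton [0.405 0.087 0.12 ]
carton [0.413 0.455 0.12 ]
carton [0.531 0.221 0.12 ]
carton [0.418 0.217 0.12 ]
[[0. 0. 0.]]
[[-0.893  0.451 -0.   ]
 [ 0.451  0.893 -0.   ]
 [ 0.    -0.    -1.   ]]
```

Careful with the scale: shifts go in units of 100 mm and turns go in units of 0.05 rad. That gives: -0.3215 m is -3.215, -0.277 m is -2.77, 1.103 rad is 22.06.

Request:
hand_motion([
  [[-0.3,-0.35,0,0,0,2.76],[-0.65,-0.75,0,0,0,5.52],[-1,-1.16,0,0,0,8.28],[-1.35,-1.57,0,0,0,11.04],[-1.7,-1.98,0,0,0,13.8],[-2.05,-2.38,0,0,0,16.56],[-2.4,-2.8,0,0,0,19.32],[-2.77,-3.215,0,0,0,22.06]],
], jaw=0.085, squeeze=60)

```text
clock: 3.25
tcp_pos: [0.3504, 0.0775, 0.2317]
tcp_rot: [0.709, 0.706, 0.001, 0.001]
ft_force: [1.0, 0.2, -0.4]
finger_gap: 0.0849
finger_force: 0.0
```

Scaled: -0.41 m is -4.1, 0.1016 m is 1.016.

Request:
hand_motion([
  [[-0.4,0.1,0,0,0,0],[-1,0.25,0,0,0,0],[-1.6,0.4,0,0,0,0],[-2.2,0.55,0,0,0,0],[-2.8,0.7,0,0,0,0],[-3.35,0.83,0,0,0,0],[-3.85,0.95,0,0,0,0],[-4.1,1.016,0,0,0,0]],
])

```text
clock: 4.25
tcp_pos: [0.452, -0.3339, 0.2309]
tcp_rot: [0.708, 0.706, -0.0, 0.0]
ft_force: [-0.3, 0.2, -0.4]
finger_gap: 0.0846
finger_force: 0.0
```

```bash
python3 - <<'E'
from h import *
p=ctrl.read_camera("wrist");cv2.imwrite("pics/w1.png",p["color"]);print(ctrl.state()["tcp_pos"])
E
```

```text
[ 0.45248655 -0.33616906  0.2307366 ]
```

View pics/w1.png

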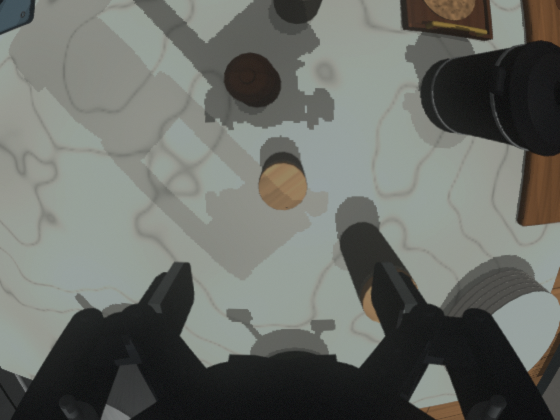

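Wrist view: the jar_s lid at (283,187) is centred between the fingers, jar_l is clear at (375,300), and the mill is at (252,80). Descending.

Request:
hand_motion([
  [[0.03,0,0.4,0,0,0],[0.03,0,0.9,0,0,0],[0.03,0,1.35,0,0,0],[0.03,0,1.7,0,0,0],[0.03,0,1.9,0,0,0],[0.03,0,2.057,0,0,0],[0.03,0,2.057,0,0,0]],
])

```text
clock: 5.18
tcp_pos: [0.4514, -0.3272, 0.0248]
tcp_rot: [0.707, 0.707, 0.0, -0.001]
ft_force: [0.7, 0.4, 0.4]
finger_gap: 0.0853
finger_force: 0.0
```

Request:
hand_motion([
  [[0,0,0,0,0,0],[0,0,0,0,0,0],[0,0,0,0,0,0],[0,0,0,0,0,0],[0,0,0,0,0,0],[0,0,0,0,0,0]],
], jaw=0.03, squeeze=60)

```text
clock: 5.92
tcp_pos: [0.4525, -0.3287, 0.027]
tcp_rot: [0.707, 0.707, -0.0, 0.001]
ft_force: [-0.7, 0.2, 6.6]
finger_gap: 0.0467
finger_force: 62.3
```

Request:
hand_motion([
  [[0,0,-0.1,0,0,0],[0,0,-0.4,0,0,0],[0,0,-0.8,0,0,0],[0,0,-1.2,0,0,0],[0,0,-1.45,0,0,0],[0.3,0.1,-1.5,0,0,0],[0.8,0.3,-1.5,0,0,0],[1.3,0.5,-1.5,0,0,0]],
])

```text
clock: 6.92
tcp_pos: [0.502, -0.1968, 0.1761]
tcp_rot: [0.708, 0.707, 0.0, 0.0]
ft_force: [-0.1, -0.4, -2.0]
finger_gap: 0.0465
finger_force: 62.0
```

Request:
hand_motion([
  [[0.55,0.2,0,0,0,0],[1.1,0.4,0,0,0,0],[1.65,0.6,0,0,0,0],[2.2,0.8,0,0,0,0],[2.75,1,0,0,0,0],[3.3,1.2,0,0,0,0],[3.6,1.3,0,0,0,0],[3.75,1.355,0,0,0,0]],
])

```text
clock: 7.92
tcp_pos: [0.6371, 0.179, 0.1754]
tcp_rot: [0.706, 0.708, -0.0, -0.0]
ft_force: [-0.5, 0.3, -2.4]
finger_gap: 0.0468
finger_force: 62.0
```

Request:
hand_motion([
  [[0,0,0,0,0,0],[0,0,0,0,0,0],[0,0,0,0,0,0]],
])

```text
clock: 8.3
tcp_pos: [0.6373, 0.1755, 0.1758]
tcp_rot: [0.708, 0.706, -0.0, 0.0]
ft_force: [-0.8, -0.2, -1.9]
finger_gap: 0.0463
finger_force: 62.0
```

```bash
cat > lid.py <<'E'
import sys
from h import *
# usage: lid.py half_height_guess x y z : triangulate lid near expected world point
X=np.array([float(v) for v in sys.argv[1:4]]); R=[];o=[]
for c in("top","scene"):
    p=ctrl.read_camera(c);T=np.linalg.inv(p["T"]);q=p["camera_matrix"]@(T[:3,:3]@X+T[:3,3]);q=q[:2]/q[2]
    cn=flood(p["color"],*q,t=30);e=cv2.fitEllipse(cn);R.append(ray(p,e[0]));o.append(cv2.contourArea(cn));print(c,q.round(1),np.round(e[0],1),np.round(e[1],1))
    im=p["color"].copy();cv2.drawContours(im,[cn],-1,(0,255,0),1);u,v=q.astype(int);u=max(u,60);v=max(v,60)
    cv2.imwrite(f"pics/lid_{c}.png",cv2.resize(im[v-60:v+60,u-60:u+60],None,fx=4,fy=4))
print(tri(*R)); s=ctrl.state(); print(s["tcp_pos"],s["finger_gap"],s["clock"])
E
python3 lid.py .638 .176 .225
```

```text
top [201.2 167.7] [168.9 281.8] [108.2 418.4]
scene [341.9 139. ] [313.2 185.7] [ 94.9 131.3]
(array([ 0.42414646,  0.35347365, -0.1308665 ]), [np.float64(0.049969778690997384), np.float64(0.049969778690997224)])
[0.6373441  0.17587311 0.17584271] 0.046500969151339645 8.4
```

Scaled: 0.134 m is 1.34, 0.002 m is 0.02.

Request:
hand_motion([
  [[0.02,0,0.3,0,0,0],[0.02,0.01,0.7,0,0,0],[0.02,0.01,1,0,0,0],[0.02,0.01,1.2,0,0,0],[0.02,0.01,1.28,0,0,0],[0.02,0.01,1.32,0,0,0],[0.02,0.01,1.34,0,0,0],[0.02,0.01,1.34,0,0,0]],
])

```text
clock: 9.4
tcp_pos: [0.6388, 0.1791, 0.0424]
tcp_rot: [0.707, 0.707, 0.001, 0.0]
ft_force: [0.1, 0.2, -2.7]
finger_gap: 0.0466
finger_force: 62.1
```

Scaled: 0.002 m is 0.02, 0.001 m is 0.01.

Request:
hand_motion([
  [[0,0,0.01,0,0,0],[0,0,0.02,0,0,0],[0,0,0.02,0,0,0]],
])

```text
clock: 9.78
tcp_pos: [0.639, 0.1792, 0.0421]
tcp_rot: [0.707, 0.707, 0.001, 0.001]
ft_force: [-3.7, -0.4, 8.9]
finger_gap: 0.0468
finger_force: 63.3
```

Request:
hand_motion([
  [[0,0,0,0,0,0],[0,0,0,0,0,0],[0,0,0,0,0,0],[0,0,0,0,0,0],[0,0,0,0,0,0],[0,0,0,0,0,0]],
], jaw=0.07)

```text
clock: 10.52
tcp_pos: [0.6384, 0.179, 0.0395]
tcp_rot: [0.707, 0.707, -0.0, -0.0]
ft_force: [-0.2, -0.1, 0.2]
finger_gap: 0.0694
finger_force: 0.0
```

Request:
hand_motion([
  [[0,0,-0.2,0,0,0],[0,0,-0.6,0,0,0],[0,0,-1.2,0,0,0],[0,0,-1.7,0,0,0],[-0.3,-0.1,-1.9,0,0,0],[-0.8,-0.5,-1.9,0,0,0],[-1.3,-0.9,-1.9,0,0,0],[-1.8,-1.2,-1.9,0,0,0]],
], jaw=0.085)

```text
clock: 11.52
tcp_pos: [0.5168, -0.002, 0.2298]
tcp_rot: [0.707, 0.707, 0.0, 0.0]
ft_force: [1.3, -1.1, 0.1]
finger_gap: 0.085
finger_force: 0.0
```

```bash
python3 lid.py .638 .176 .09
```

```text
top [210.3 178. ] [211.3 177.1] [16.9 20.4]
scene [339.  178.3] [339.2 178.2] [ 8.2 14.4]
(array([0.63977641, 0.17303033, 0.09270046]), [np.float64(1.753458130299327e-05), np.float64(1.753458130318552e-05)])
[ 0.51548131 -0.00497597  0.22986096] 0.08478215696408344 11.625
```

Request:
hand_motion([
  [[-0.4,-0.15,0,0,0,0],[-0.9,-0.32,0,0,0,0],[-1.25,-0.47,0,0,0,0],[-1.32,-0.47,0.3,0,0,0],[-1.32,-0.47,0.8,0,0,0],[-1.32,-0.47,1.25,0,0,0],[-1.32,-0.47,1.6,0,0,0],[-1.32,-0.47,1.75,0,0,0]],
])

```text
clock: 12.62
tcp_pos: [0.4706, -0.1321, 0.0529]
tcp_rot: [0.707, 0.707, -0.0, -0.001]
ft_force: [-0.3, -0.0, -0.0]
finger_gap: 0.0849
finger_force: 0.0
```

Request:
hand_motion([
  [[0,0,0,0,0,0],[0,0,0,0,0,0],[0,0,0,0,0,0]],
])

```text
clock: 13.0
tcp_pos: [0.4724, -0.1334, 0.056]
tcp_rot: [0.707, 0.707, 0.0, 0.001]
ft_force: [0.0, 0.0, 0.1]
finger_gap: 0.0854
finger_force: 0.0
```

Scaled: -0.003 m is -0.03.

Request:
hand_motion([
  [[-0.03,-0.03,0,0,0,0],[-0.03,-0.03,0,0,0,0]],
])

```text
clock: 13.25
tcp_pos: [0.4683, -0.1363, 0.055]
tcp_rot: [0.707, 0.707, 0.0, 0.0]
ft_force: [0.3, 0.7, 0.4]
finger_gap: 0.0851
finger_force: 0.0
```

Request:
hand_motion([
  [[0,0,0,0,0,0],[0,0,0,0,0,0],[0,0,0,0,0,0],[0,0,0,0,0,0],[0,0,0,0,0,0]],
], jaw=0.03, squeeze=60)

```text
clock: 13.88
tcp_pos: [0.4686, -0.1361, 0.055]
tcp_rot: [0.707, 0.707, 0.0, 0.0]
ft_force: [-2.5, 0.4, 5.4]
finger_gap: 0.0501
finger_force: 62.7
```

Request:
hand_motion([
  [[0,0,-0.1,0,0,0],[0,0,-0.5,0,0,0],[0,0,-1,0,0,0],[0,0,-1.4,0,0,0],[0.2,0.15,-1.6,0,0,0],[0.6,0.47,-1.6,0,0,0],[1,0.79,-1.6,0,0,0],[1.4,1.1,-1.6,0,0,0]],
])

```text
clock: 14.88
tcp_pos: [0.5789, 0.0054, 0.2146]
tcp_rot: [0.707, 0.707, -0.0, -0.0]
ft_force: [0.9, -0.7, -1.9]
finger_gap: 0.0504
finger_force: 63.5
```

Request:
hand_motion([
  [[0.35,0.27,0,0,0,0],[0.6,0.5,0,0,0,0],[0.8,0.63,0,0,0,0],[0.8,0.63,0,0,0,0],[0.8,0.63,0,0,0,0]],
])

```text
clock: 15.5
tcp_pos: [0.6407, 0.0837, 0.2142]
tcp_rot: [0.707, 0.707, -0.001, -0.0]
ft_force: [0.2, 0.1, -1.9]
finger_gap: 0.0506
finger_force: 63.5
```

Scaled: 0.145 m is 1.45, 0.144 m is 1.44.

Request:
hand_motion([
  [[0.01,0,0.3,0,0,0],[0.01,0.01,0.75,0,0,0],[0.01,0.01,1.1,0,0,0],[0.01,0.01,1.3,0,0,0],[0.01,0.01,1.38,0,0,0],[0.01,0.01,1.42,0,0,0],[0.01,0.01,1.44,0,0,0],[0.01,0.01,1.45,0,0,0]],
])

```text
clock: 16.5
tcp_pos: [0.6429, 0.085, 0.0705]
tcp_rot: [0.707, 0.707, 0.001, 0.001]
ft_force: [0.4, 0.4, -3.2]
finger_gap: 0.0506
finger_force: 63.5
```

Request:
hand_motion([
  [[0,0,0.005,0,0,0],[0,0,0.01,0,0,0]],
])

```text
clock: 16.75
tcp_pos: [0.6429, 0.085, 0.0701]
tcp_rot: [0.707, 0.707, 0.0, 0.001]
ft_force: [-3.2, -0.8, 7.9]
finger_gap: 0.0506
finger_force: 64.4
```

Request:
hand_motion([
  [[0,0,0,0,0,0],[0,0,0,0,0,0],[0,0,0,0,0,0],[0,0,0,0,0,0],[0,0,0,0,0,0]],
], jaw=0.07)

```text
clock: 17.38
tcp_pos: [0.6423, 0.0851, 0.0685]
tcp_rot: [0.707, 0.707, -0.0, -0.0]
ft_force: [-0.9, -0.2, 0.1]
finger_gap: 0.0699
finger_force: 0.0
```

Request:
hand_motion([
  [[0,0,-0.3,0,0,0],[0,0,-0.8,0,0,0],[0,0,-1.3,0,0,0],[0,-0.1,-1.7,0,0,0],[-0.3,-0.3,-1.9,0,0,0],[-0.8,-0.6,-1.9,0,0,0],[-1.3,-0.9,-1.9,0,0,0],[-1.8,-1.2,-1.9,0,0,0]],
], jaw=0.085)

```text
clock: 18.38
tcp_pos: [0.5213, -0.0962, 0.2588]
tcp_rot: [0.707, 0.707, 0.0, 0.0]
ft_force: [1.1, -0.9, 0.2]
finger_gap: 0.0851
finger_force: 0.0
```

Request:
hand_motion([
  [[-0.5,-0.2,0,0,0,0],[-1.1,-0.2,0,0,0,0],[-1.7,-0.1,0,0,0,0],[-2.2,0,0,0,0,0],[-2.7,0.1,0,0,0,0],[-3.1,0.2,0,0,0,0],[-3.27,0.28,0,0,0,0],[-3.27,0.28,0,0,0,0]],
])

```text
clock: 19.38
tcp_pos: [0.5502, -0.4232, 0.2575]
tcp_rot: [0.708, 0.707, -0.0, -0.001]
ft_force: [-0.3, 1.2, 0.1]
finger_gap: 0.0847
finger_force: 0.0
```

```bash
python3 lid.py .6415 .084 .12
```

```text
top [246.5 173.6] [245.7 173.2] [19.3 19.7]
scene [328.3 187.1] [333.1 183.4] [12.6 27.5]
(array([0.64645064, 0.08839475, 0.13029984]), [np.float64(0.006719851025879977), np.float64(0.006719851025879948)])
[ 0.55014345 -0.42133046  0.25828201] 0.0850534649617444 19.475
```

Scaled: 0.173 m is 1.73, 0.001 m is 0.01.

Request:
hand_motion([
  [[0,0.01,0.3,0,0,0],[0,0.01,0.8,0,0,0],[0,0.01,1.2,0,0,0],[0,0.01,1.5,0,0,0],[0,0.01,1.68,0,0,0],[0,0.01,1.73,0,0,0],[0,0.01,1.73,0,0,0]],
])

```text
clock: 20.35
tcp_pos: [0.5518, -0.4221, 0.0866]
tcp_rot: [0.707, 0.707, -0.0, 0.001]
ft_force: [0.5, 0.6, -0.1]
finger_gap: 0.0848
finger_force: 0.0
```

Request:
hand_motion([
  [[0,0,0,0,0,0],[0,0,0,0,0,0],[0,0,0,0,0,0],[0,0,0,0,0,0],[0,0,0,0,0,0]],
], jaw=0.035, squeeze=60)

```text
clock: 20.98
tcp_pos: [0.5518, -0.4228, 0.0874]
tcp_rot: [0.707, 0.707, -0.0, 0.001]
ft_force: [-1.0, 0.2, 6.2]
finger_gap: 0.0546
finger_force: 64.3
```

Request:
hand_motion([
  [[0,0,-0.1,0,0,0],[0,0,-0.5,0,0,0],[0,0,-1,0,0,0],[0,0,-1.4,0,0,0],[0.2,-0.1,-1.6,0,0,0],[0.6,-0.3,-1.6,0,0,0],[1.1,-0.5,-1.6,0,0,0],[1.6,-0.6,-1.6,0,0,0]],
])

```text
clock: 21.98
tcp_pos: [0.4899, -0.2602, 0.2454]
tcp_rot: [0.707, 0.707, 0.0, -0.001]
ft_force: [1.1, -0.1, -2.4]
finger_gap: 0.0545
finger_force: 64.8
```

Scaled: 0.255 m is 2.55, 0.25 m is 2.5.

Request:
hand_motion([
  [[0.5,0,0,0,0,0],[1,0.05,0,0,0,0],[1.5,0.15,0,0,0,0],[2,0.4,0,0,0,0],[2.35,0.8,0,0,0,0],[2.5,1.25,0,0,0,0],[2.55,1.525,0,0,0,0],[2.55,1.525,0,0,0,0]],
])

```text
clock: 22.98
tcp_pos: [0.6449, -0.0061, 0.2444]
tcp_rot: [0.707, 0.708, -0.0, -0.001]
ft_force: [-0.7, -0.3, -3.4]
finger_gap: 0.0546
finger_force: 65.2
```

Request:
hand_motion([
  [[0,0,0,0,0,0],[0,0,0,0,0,0],[0,0,0,0,0,0]],
])

```text
clock: 23.35
tcp_pos: [0.6433, -0.0073, 0.2461]
tcp_rot: [0.707, 0.707, 0.0, 0.0]
ft_force: [-0.1, -0.1, -4.7]
finger_gap: 0.0544
finger_force: 65.2
```

Scaled: 0.145 m is 1.45, 0.144 m is 1.44.

Request:
hand_motion([
  [[0,0.01,0.3,0,0,0],[0,0.01,0.75,0,0,0],[0,0.01,1.1,0,0,0],[0,0.01,1.3,0,0,0],[0,0.01,1.38,0,0,0],[0,0.01,1.42,0,0,0],[0,0.01,1.44,0,0,0],[0,0.01,1.45,0,0,0]],
])

```text
clock: 24.35
tcp_pos: [0.6456, -0.0071, 0.1025]
tcp_rot: [0.707, 0.707, 0.001, 0.001]
ft_force: [-3.3, 0.0, 7.2]
finger_gap: 0.0546
finger_force: 66.2
```

Request:
hand_motion([
  [[0,0,0.005,0,0,0],[0,0,0.01,0,0,0]],
])

```text
clock: 24.6
tcp_pos: [0.6456, -0.0071, 0.1024]
tcp_rot: [0.707, 0.707, 0.001, 0.001]
ft_force: [-5.1, 0.6, 10.5]
finger_gap: 0.0548
finger_force: 66.6
```

Request:
hand_motion([
  [[0,0,0,0,0,0],[0,0,0,0,0,0],[0,0,0,0,0,0],[0,0,0,0,0,0],[0,0,0,0,0,0]],
], jaw=0.07)

```text
clock: 25.22
tcp_pos: [0.6449, -0.0069, 0.0995]
tcp_rot: [0.707, 0.707, -0.0, -0.0]
ft_force: [-0.4, 0.5, 0.8]
finger_gap: 0.0703
finger_force: 0.0
```

Request:
hand_motion([
  [[0,0,-0.3,0,0,0],[0,0,-0.8,0,0,0],[0,-0.1,-1.3,0,0,0],[0.2,-0.4,-1.45,0,0,0],[0.6,-0.8,-1.45,0,0,0],[1,-1.2,-1.45,0,0,0],[1.4,-1.55,-1.45,0,0,0],[1.62,-1.71,-1.45,0,0,0]],
], jaw=0.085)

```text
clock: 26.22
tcp_pos: [0.4718, 0.1568, 0.2449]
tcp_rot: [0.707, 0.708, 0.0, -0.0]
ft_force: [0.7, 0.7, -0.1]
finger_gap: 0.085
finger_force: 0.0
```

Request:
hand_motion([
  [[0,0,0,0,0,0],[0,0,0,0,0,0]],
])

```text
clock: 26.48
tcp_pos: [0.4745, 0.1546, 0.2448]
tcp_rot: [0.707, 0.707, 0.0, 0.0]
ft_force: [0.9, -0.1, -0.6]
finger_gap: 0.0853
finger_force: 0.0
```

```bash
python3 lid.py .6455 -.0075 .15
python3 - <<'E'
from h import *
p=ctrl.read_camera("wrist");cv2.imwrite("pics/w2.png",p["color"]);print(p["T_tool_cam"].round(3).tolist(),p["camera_matrix"])
E
```

```text
top [284.3 168.6] [284.4 169.1] [21.  22.7]
scene [316.4 197. ] [316.5 196.6] [12.6 18.9]
(array([ 0.64485111, -0.00728719,  0.15089835]), [np.float64(0.0008241666413153987), np.float64(0.0008241666413153982)])
[0.47462205 0.15423178 0.24450679] 0.08517296237026926 26.575
[[-0.0, -0.953, -0.303, 0.077], [1.0, 0.0, -0.001, 0.001], [0.001, -0.303, 0.953, -0.144], [0.0, 0.0, 0.0, 1.0]] [[325.1922621    0.         282.15236124]
 [  0.         325.1922621  205.60186182]
 [  0.           0.           1.        ]]
```

View pics/w2.png

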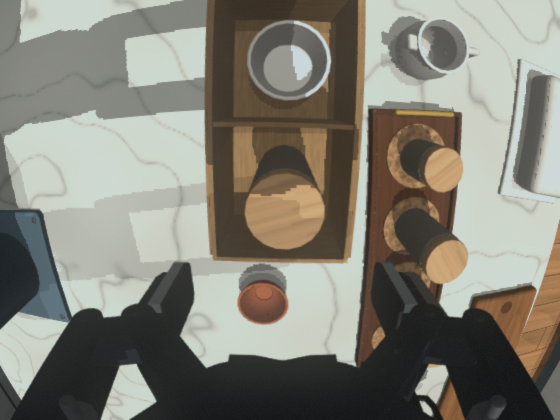

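Wrist view: jar_xl's lid at (284,206) is centred between the fingers in x and about 3 mm further in +y. jar_s and jar_m stand on their pads at (440,165) and (440,255). Descending on jar_xl.

Request:
hand_motion([
  [[0.03,0.01,0.3,0,0,0],[0.03,0.01,0.7,0,0,0],[0.03,0.01,1,0,0,0],[0.03,0.01,1.15,0,0,0],[0.03,0.01,1.23,0,0,0],[0.03,0.01,1.23,0,0,0]],
])

```text
clock: 27.38
tcp_pos: [0.4753, 0.1579, 0.1218]
tcp_rot: [0.707, 0.707, 0.0, 0.0]
ft_force: [0.1, 1.2, 1.1]
finger_gap: 0.085
finger_force: 0.0
```

Request:
hand_motion([
  [[0,0,0,0,0,0],[0,0,0,0,0,0],[0,0,0,0,0,0],[0,0,0,0,0,0],[0,0,0,0,0,0]],
], jaw=0.035, squeeze=80)

```text
clock: 28.0
tcp_pos: [0.4761, 0.1582, 0.1232]
tcp_rot: [0.707, 0.707, 0.001, 0.001]
ft_force: [0.2, -1.1, 6.1]
finger_gap: 0.0577
finger_force: 85.9
```

Request:
hand_motion([
  [[0,0,-0.1,0,0,0],[0,0,-0.4,0,0,0],[0,0,-0.8,0,0,0],[0,0,-1.2,0,0,0],[0,0,-1.55,0,0,0],[0,0,-1.7,0,0,0],[-0.2,0,-1.7,0,0,0],[-0.6,0,-1.7,0,0,0]],
])

```text
clock: 29.0
tcp_pos: [0.474, 0.0985, 0.2906]
tcp_rot: [0.706, 0.708, -0.001, -0.001]
ft_force: [0.9, -0.6, -5.0]
finger_gap: 0.0576
finger_force: 87.4
```

Request:
hand_motion([
  [[-0.45,0.1,0,0,0,0],[-0.9,0.3,0,0,0,0],[-1.3,0.6,0,0,0,0],[-1.65,0.95,0,0,0,0],[-1.85,1.3,0,0,0,0],[-1.95,1.6,0,0,0,0],[-1.96,1.73,0,0,0,0],[-1.96,1.73,0,0,0,0]],
])

```text
clock: 30.0
tcp_pos: [0.6477, -0.098, 0.2891]
tcp_rot: [0.707, 0.707, -0.001, -0.002]
ft_force: [0.0, 0.2, -4.9]
finger_gap: 0.0576
finger_force: 87.8
```

Request:
hand_motion([
  [[0,0,0,0,0,0],[0,0,0,0,0,0],[0,0,0,0,0,0]],
])

```text
clock: 30.38
tcp_pos: [0.6475, -0.0977, 0.292]
tcp_rot: [0.707, 0.707, 0.0, 0.0]
ft_force: [-1.3, -0.7, -4.8]
finger_gap: 0.058
finger_force: 87.8
```

```bash
python3 - <<'E'
from h import *
p=ctrl.read_camera("wrist");q=ctrl.read_camera("scene")["color"][90:310,200:400]
cv2.imwrite("pics/w3.png",np.hstack([p["color"][::,:400],cv2.resize(q,(382,420))]))
E
```

```text
(no output)
```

View pics/w3.png

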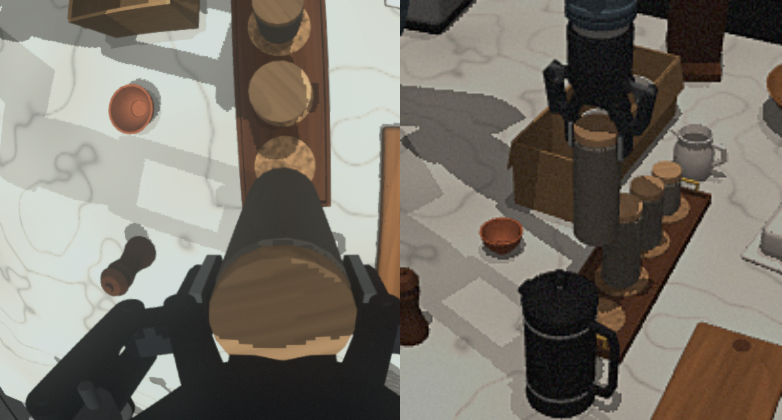

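jar_xl hangs upright in the gripper above the last pad. The other three stand on their pads, and the press is clear to the side. Lowering.

Scaled: -0.001 m is -0.01, 0.001 m is 0.01.

Request:
hand_motion([
  [[-0.01,0.01,0.3,0,0,0],[-0.01,0.01,0.75,0,0,0],[-0.01,0.01,1.15,0,0,0],[-0.01,0.01,1.38,0,0,0],[-0.01,0.01,1.47,0,0,0],[-0.01,0.01,1.51,0,0,0],[-0.01,0.01,1.53,0,0,0],[-0.01,0.01,1.54,0,0,0]],
])

```text
clock: 31.48
tcp_pos: [0.6495, -0.0991, 0.1387]
tcp_rot: [0.707, 0.707, 0.0, 0.001]
ft_force: [-0.4, -0.4, -4.8]
finger_gap: 0.0577
finger_force: 87.7
```

Request:
hand_motion([
  [[0,0,0.005,0,0,0],[0,0,0.01,0,0,0]],
])

```text
clock: 31.72
tcp_pos: [0.6494, -0.0992, 0.1382]
tcp_rot: [0.707, 0.707, 0.0, 0.001]
ft_force: [-1.1, 0.1, 5.3]
finger_gap: 0.0575
finger_force: 88.9
```

Contact. Release, retreat and check.

Request:
hand_motion([
  [[0,0,0,0,0,0],[0,0,0,0,0,0],[0,0,0,0,0,0],[0,0,0,0,0,0],[0,0,0,0,0,0]],
], jaw=0.075)

```text
clock: 32.35
tcp_pos: [0.6489, -0.0989, 0.1365]
tcp_rot: [0.707, 0.707, -0.0, -0.0]
ft_force: [0.3, 0.6, 0.1]
finger_gap: 0.0752
finger_force: 0.0
```

Request:
hand_motion([
  [[0,0,-0.3,0,0,0],[0,0,-0.7,0,0,0],[0,0,-1.1,0,0,0],[0,-0.3,-1.2,0,0,0],[0,-0.8,-1.2,0,0,0],[0,-1.3,-1.2,0,0,0],[0,-1.8,-1.2,0,0,0],[0,-2.2,-1.2,0,0,0]],
], jaw=0.085)

```text
clock: 33.35
tcp_pos: [0.427, -0.0987, 0.2567]
tcp_rot: [0.707, 0.707, -0.0, 0.0]
ft_force: [0.1, 0.1, -0.3]
finger_gap: 0.0848
finger_force: 0.0
```

Request:
hand_motion([
  [[0,0,0,0,0,0],[0,0,0,0,0,0],[0,0,0,0,0,0],[0,0,0,0,0,0]],
])

```text
clock: 33.85
tcp_pos: [0.4295, -0.099, 0.2563]
tcp_rot: [0.707, 0.707, -0.0, -0.0]
ft_force: [-0.3, -0.6, -0.3]
finger_gap: 0.0851
finger_force: 0.0
```

```bash
python3 lid.py .6487 -.0997 .18; python3 lid.py .6451 -.0078 .15; python3 lid.py .6415 .0842 .12;python3 lid.py .638 .1761 .09
python3 - <<'E'
from h import *
a=ctrl.read_camera("top")["color"][120:270,130:400];b=ctrl.read_camera("scene")["color"][100:350,170:390]
cv2.imwrite("pics/fin.png",np.hstack([cv2.resize(a,(432,240)),cv2.resize(b,(360,409))[:409]]) if 0 else cv2.hconcat([cv2.copyMakeBorder(cv2.resize(a,(432,240)),0,169,0,0,0),cv2.resize(b,(360,409))]))
E
```

```text
top [324.4 163.8] [325.2 163.3] [23.9 24.2]
scene [302.6 208.3] [302.7 208.9] [13.8 23. ]
(array([ 0.64980931, -0.10160286,  0.17968707]), [np.float64(2.8978873735434328e-05), np.float64(2.897887373540918e-05)])
[ 0.42928468 -0.0989131   0.25630404] 0.08488915595176806 33.95
top [284.4 168.8] [284.4 169.1] [21.  22.7]
scene [316.2 197. ] [316.5 196.6] [12.6 18.9]
(array([ 0.64485111, -0.00728719,  0.15089835]), [np.float64(0.0008241666413153987), np.float64(0.0008241666413153982)])
[ 0.42908733 -0.0988963   0.25638521] 0.08506844438384246 34.05
top [246.4 173.6] [245.8 173.2] [19.3 20.1]
scene [328.3 187.1] [333.1 183.4] [12.6 27.5]
(array([0.64649936, 0.08813081, 0.13047952]), [np.float64(0.0067690877104536785), np.float64(0.006769087710453652)])
[ 0.42897298 -0.09892604  0.25650232] 0.08507195747520821 34.15
top [210.2 178. ] [211.3 177.1] [16.9 20.4]
scene [339.  178.3] [333.2 183.4] [12.6 27.5]
(array([0.63356676, 0.16999437, 0.0762886 ]), [np.float64(0.010356262793801833), np.float64(0.01035626279380165)])
[ 0.42889512 -0.09892927  0.25657511] 0.08524463098891198 34.25
```

View pics/fin.png

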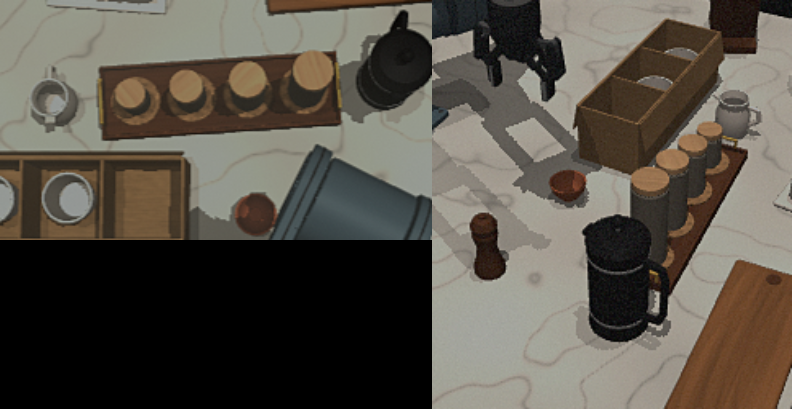

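All four jars stand upright on their pads in order, within about 3 mm of the pad centres in the top view (lids at (132,95), (187,88), (247,80) and (312,72)). The press, jug, mill and bowl are where they started, and the robot touches nothing.

```bash
python3 -c "
from bench import ctrl
print(ctrl.close_job())"
```

```text
the job is handed in; nothing more can be done
None
```

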